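# Close the spice tin and hold up its outer lid

## Robot

A 7-joint arm with a two-finger parallel gripper is mounted at the origin on the work surface. World frame = base frame: x ahead of the robot, y to its left, z up, the work surface at z = 0. Lengths are in m, angles in degrees, forces in N, time in s.
With the tool pointing down it reaches from about 0.425 to 0.875 m from the base axis. Payload 4.7 kg.
Tool frame: the origin (TCP) lies on the mounting face of the last link; the fingertips stand 182 mm ahead of it and the grasp point (between the pads) lies 164 mm ahead of it; z points along the fingers, y is the line along which they close (so a half turn about z gives the same grasp; the last joint's range is limited). The gripper opens to 87 mm and grips with 3 to 60 N. Pads are 19 mm wide; open, the fingers measure 117 mm over their backs; the gripper's body (75 mm by 190 mm) begins 51 mm behind the grasp point.
Start: joints at [77.642, 18.392, -4.016, 83.108, 1.295, 78.541, -3.26], TCP at [0.148, -0.633, 0.405] pointing down, gripper open.
Joint ranges: [-163.93, 163.93], [-17.29, 119.83], [-79.2, 71.16], [3.27, 140.29], [-89.18, 269.18], [5.43, 117.66], [-154.24, 154.24]. Speed limits (degrees/s): [147.25, 147.25, 180, 180, 180, 180, 180].

## Interface

Orientations are given as [roll, pitch, yaw] about the fixed x, y, z axes, in that order (R = Rz(yaw) Ry(pitch) Rx(roll)).
In Python, from cell import env gives the robot as it stands.
- The arm moves only by the tool servo_tool, never from a script. Its argument "plan" is a list of rows, each an object with "xyz": the shift along the tool's x, y, z in cm, a list of three; "twist": the turn, a rotation vector about the tool's x, y, z in degrees, a list of three; "jaw": the closure, from 0 (fully open) to 1 (shut). In form: [{"xyz": [x, y, z], "twist": [wx, wy, wz], "jaw": jaw}, ...]. A call has 1 to 10 rows; each row is the pose to reach, as a shift and turn from the pose commanded when the call began, along the tool's axes at that moment; what a row does not reach only later rows make up. A row lasts 1/12 s, in which the tool goes at most 41.7 mm and 7.16 degrees, less where a joint would pass 70% of its speed; a pose out of reach is approached as far as the arm can. A call with a gripper value outside its range is refused whole. The fingers move at their own pace and stop on an object; "newtons" is the grip in N (left out, the last holds). Time passes only in rows, so rows that repeat a pose let the fingers close. It gives the time, the measured TCP pose, the force, the opening and the grip force at its end, in the units of the state.
- env.get_obs(): the state, without advancing time (a new reading comes with each control period).
- env.read_camera(name): name is "side" or "top"; returns a dict with "img" (400x640x3 uint8, red, green, blue), "camera_matrix" (3x3 intrinsics, pixels), "k1" (the pictures are not rectified: a ray, as slopes to the right and down, at radius r is drawn at 1 + k1 r^2 times it, then the intrinsics apply), "R" (3x3) and "t" (3): a world point X has camera coordinates R X + t. Camera axes: x right, y down, z forward; pixel columns grow to the right and rows downward; lengths in m; the calibration is good to about 2 mm. A picture is of the moment at which its call begins. There is no depth.
- env.sign_off(): hands the job in; it is judged then, once.
The state is a dict: "time_s": time; "qpos": joint angles; "joint_velocities": joint speeds; "effort": joint torques, N m; "tool_pos": TCP position; "tool_rot": TCP orientation; "force": force on the tool from outside, world axes, zero at the start; "wrist_torque": the same for the moment, N m; "grip_width": finger opening in m; "grasp_force": force on a finger pad.
Only numpy, scipy, OpenCV 4.12 (cv2) and the standard library are available. Lean on these libraries where they do the work, as an engineer would, in place of code of your own. Each camera call takes 0.05 s, during which the arm holds its last target. There are 200 camera calls.

## Task

Pick up the pair of nested steel lids from the cork trivet by the black knob of the inner lid, so that both come together, lower them gently onto the wide open spice tin until the inner lid is fully home, and let go. Then take only the outer lid by the raised collar around the knob, lift it straight off without disturbing the inner lid, and finish while still holding it, level and steady, about 10 cm above the closed tin so that I can wipe it. Leave the smaller tin and everything else on the counter where it is, and do not shove the wide tin about.

Things in the scene. Friction and masses are not known exactly. Their poses are not given: they have to be found in the camera images.
- trivet: Round cork trivet, 104 mm across and 10 mm thick, fixed to the counter; the lid pair starts centred on it to within 4 mm. Origin at the centre of its underside, z up.
- inner_lid: Inner steel lid, 0.2 kg, round, loose. Origin: centre of its underside, z up. Plug 0-14 mm high, 104 mm across, tapering to 96 at the bottom; flange 126 mm across at 14-18 mm; upright round black knob 22 mm across at 18-72 mm, through the outer lid's hole, its top 30 mm free above the collar. The knob lifts both lids. Fully home, its origin is 61 mm above the tin's (flange on rim).
- outer_lid: Outer steel lid, 0.18 kg, lying loose on the inner lid's flange (3 mm sideways play), lifts straight off. Origin: centre of its plate's underside, 18 mm above the inner lid's origin when nested, z up. Plate 138 mm across, 4 mm thick, skirt (132 mm inside) 9 mm down; central hole 36 mm; round collar about the hole, 46 mm outside, 36 mm inside, at 4-24 mm above the origin.
- tin: The wide round steel tin, open, with small spice cups inside, loose, 0.8 kg: 120 mm outside and 112 mm inside diameter, 75 mm high. The cups lie below 45 mm. Origin at the centre of its underside, z up.
- small_tin: A smaller round steel tin, open, 94 mm across and 60 mm high, which the lids do not fit; to be left alone. Origin at the centre of its underside.
- jar_a: Bystander: clear spice jar 44 mm across, 95 mm high. Origin at the centre of its underside.
- jar_b: Bystander: amber spice jar 44 mm across, 95 mm high. Origin at the centre of its underside.
- extract: Bystander: amber bottle 54 mm across, 140 mm high. Origin at the centre of its underside.
- pinch_bowl: Bystander: white bowl 70 mm across, 35 mm high. Origin at the centre of its underside.
- scoop: Bystander: spoon 150 mm long, lying. Origin under its middle.
- mug: Bystander: blue mug 80 mm across, 90 mm high, with a handle. Origin at the centre of its underside.
Not all that is in view belongs to the job. Leave any green or pink look-alike of the inner_lid alone.

How it is judged (in metres and radians):
On the way, in this order (a step that is already met when the one before it is completed fails the run):
1. both lids are lifted together by the inner lid's knob (height (world z) of inner_lid above 0.05 m and contact force between the fingers and inner_lid above 0.5 N and z of outer_lid in the frame of inner_lid between 0.014 and 0.022 m), for 0.2 s.
2. the inner lid is fully home in the wide tin, the outer lid still on it, and the lids are let go (z of inner_lid in the frame of tin between 0.056 and 0.065 m and horizontal distance between inner_lid and tin below 0.006 m and angle between the z axis of inner_lid and the z axis of tin, either way round below 0.05 rad and z of outer_lid in the frame of inner_lid between 0.014 and 0.022 m and contact force between the fingers and inner_lid below 0.1 N and contact force between the fingers and outer_lid below 0.1 N), for 0.2 s.
At the end, for the whole second after the job is handed in: Inner lid home in the upright wide tin (height within 4 mm, 6 mm off centre, 0.05 rad) and untouched; outer lid held still in the fingers, level within 0.2 rad, within 50 mm sideways of the tin, 60 to 160 mm above its nested height, touching neither inner lid nor tin (z of inner_lid in the frame of tin between 0.056 and 0.065 m and horizontal distance between inner_lid and tin below 0.006 m and angle between the z axis of inner_lid and the z axis of tin, either way round below 0.05 rad and z of outer_lid in the frame of tin between 0.139 and 0.24 m and horizontal distance between outer_lid and tin below 0.05 m and angle between outer_lid's own z axis and vertical below 0.2 rad and linear speed of outer_lid below 0.03 m/s and contact force between the fingers and outer_lid above 1 N and contact force between outer_lid and inner_lid below 0.05 N and contact force between outer_lid and tin below 0.05 N and contact force between each of the fingers, the arm and inner_lid below 0.1 N and angle between tin's own z axis and vertical below 0.03 rad); the arm keeps its last pose, push and grip.
It fails at once if the outer lid comes off the inner lid while the inner lid is not home in the wide tin, or the inner lid is disturbed after that (distance between outer_lid and inner_lid above 0.026 m and not (z of inner_lid in the frame of tin between 0.056 and 0.065 m and horizontal distance between inner_lid and tin below 0.006 m and angle between the z axis of inner_lid and the z axis of tin, either way round below 0.05 rad)).
It fails at once if the lids are let go in mid-air (more than 15 mm above home) (height (world z) of inner_lid above 0.077 m and contact force between the fingers and inner_lid below 0.01 N).
It fails at once if the wide tin is shoved more than 30 mm or tipped (distance of tin from where it was at the start of the episode above 0.03 m or angle between tin's own z axis and vertical above 0.2 rad).
It fails at once if a bystander is moved more than 30 mm (distance of any of small_tin, jar_a, jar_b, extract, pinch_bowl, scoop, mug from where it was at the start of the episode above 0.03 m).
It also fails if it takes over 51 s, if anything falls off the work surface, if the arm or the gripper's body presses on something with over 40 N, if the wrist force passes 120 N, or if a joint passes its speed limit or range.

## Working session

There is one attempt and no reset: what is moved stays moved. The work goes in short steps, Python scripts to look and compute and a tool call to move; the robot and the scene stay as the last step left them, time stands still between calls to the robot, and variables do not carry over. Pictures are saved under pics/ and viewed, at most 10 in all, crops included, and the job is handed in when it is done.

Besides the shell and the picture viewer there is one more tool, called after "Request:" as name(argument=value, ...) on one line, values as JSON. servo_tool: Moves the arm, as the interface text tells. Its arguments: {"type":"object","properties":{"plan":{"type":"array","items":{"type":"object","properties":{"xyz":{"type":"array","items":{"type":"number"}},"twist":{"type":"array","items":{"type":"number"}},"jaw":{"type":"number"}}}},"newtons":{"type":"number"}},"required":["plan"]}

```bash
mkdir -p pics
cat > h.py <<'E'
import numpy as np, cv2
from cell import env
def cam(n,save=None):
    c=env.read_camera(n)
    if save: cv2.imwrite('pics/'+save,c['img'][:,:,::-1])
    return c
def dist(c): return np.array([c['k1'],0,0,0,0.])
def ray(c,uv):
    p=cv2.undistortPoints(np.array(uv,float).reshape(-1,1,2),np.array(c['camera_matrix']),dist(c)).reshape(-1,2)
    R=np.array(c['R']);d=np.c_[p,np.ones(len(p))]@R
    return -R.T@np.array(c['t']),d
def onplane(c,uv,z):
    o,d=ray(c,uv); return o+d*((z-o[2])/d[:,2])[:,None]
def proj(c,X):
    return cv2.projectPoints(np.array(X,float).reshape(-1,3),cv2.Rodrigues(np.array(c['R']))[0],np.array(c['t'],float),np.array(c['camera_matrix'],float),dist(c))[0].reshape(-1,2)
E
python3 - <<'E'
from h import *
for n in('top','side'):
    c=cam(n,n+'0.png');R=np.array(c['R']);print(n,-R.T@c['t'],R[2],c['k1'])
o=env.get_obs();print({k:np.round(v,3) for k,v in o.items()})
E
```

```text
top [0.35701808 0.06380724 1.45406842] [ 0.14237792 -0.01168974 -0.98974334] -0.13132471375161728
side [ 0.46734567 -0.7696345   0.56992115] [ 0.09050354  0.84768484 -0.52272318] -0.0724191179157421
{'time_s': np.float64(0.1), 'qpos': array([77.64 , 18.436, -4.016, 83.165,  1.295, 78.542, -3.26 ]), 'joint_velocities': array([-0.009, -0.067, -0.023, -0.195, -0.044, -0.006, -0.039]), 'effort': array([-0.0000e+00, -4.9257e+01, -4.0600e-01, -3.1340e+01, -6.4000e-02,
        3.9000e-02,  0.0000e+00]), 'tool_pos': array([ 0.148, -0.633,  0.404]), 'tool_rot': array([-1.79902e+02,  5.00000e-03,  1.31700e+01]), 'force': array([ 0.641,  1.194, -0.079]), 'wrist_torque': array([ 0.055, -0.031, -0.038]), 'grasp_force': np.float64(0.0), 'grip_width': np.float64(0.087)}
```

View pics/top0.png

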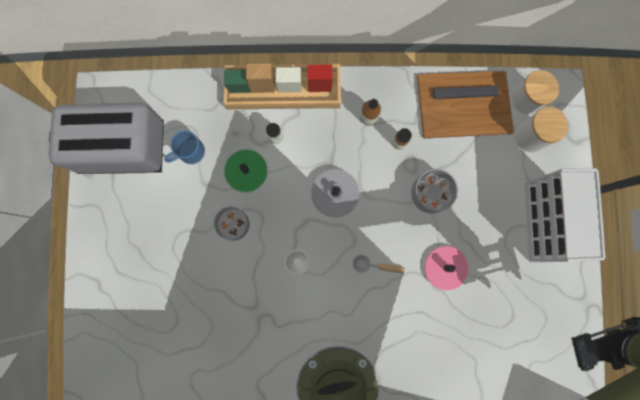

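View pics/side0.png

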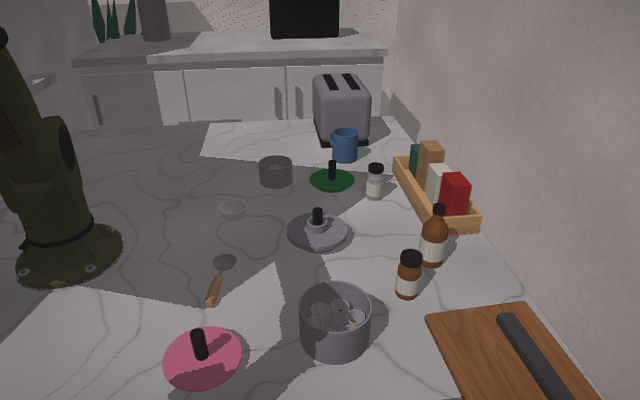

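The top view shows the lid pair at about (335,191), the wide tin at (434,191), the small tin at (232,223) and the green and pink decoys. The side view has the knob at (318,215) and the wide tin's rim around (335,307). I'll look at enlarged crops next.

Run:
```python
import cv2,numpy as np
t=cv2.imread('pics/top0.png');s=cv2.imread('pics/side0.png')
f=lambda i,x,y,w,h:cv2.resize(i[y:y+h,x:x+w],(400,300),interpolation=cv2.INTER_CUBIC)
m=np.vstack([np.hstack([f(t,295,160,80,60),f(t,395,160,80,60)]),np.hstack([f(s,278,195,80,60),f(s,275,275,120,90)])])
cv2.imwrite('pics/m0.png',np.clip(m*1.5,0,255).astype('uint8'))
```

```text
(no output)
```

View pics/m0.png

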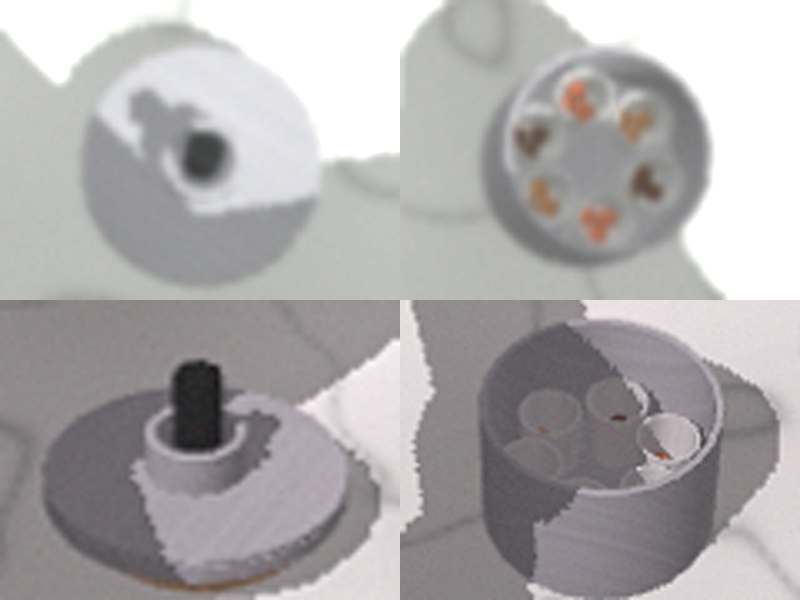

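The crops show the lid outline, with the knob and collar visible, and the tin rim clearly in both views. I'll cast the read-off rim points onto their planes.

Run:
```python
from h import *
from scipy.optimize import least_squares
T=cam('top');S=cam('side')
def fit(c,pts,z,r,n):
    P=onplane(c,pts,z)[:,:2];f=lambda q:np.hypot(*(P-q).T)-r
    s=least_squares(f,P.mean(0));print(n,s.x.round(4),(s.fun*1000).round(1))
t=lambda x0,y0,k,p:[(x0+a*k,y0+b*k) for a,b in p]
fit(T,t(295,160,.2,[(82,165),(320,165),(200,46),(200,287)]),.030,.069,'lid top')
fit(S,t(278,195,.2,[(42,180),(348,165),(190,280-12),(100,112),(300,108)]),.032,.069,'lid side')
fit(T,t(395,160,.2,[(712-400,155),(200,46),(300,100),(130,75),(285,215)]),.075,.060,'tin top')
fit(S,t(275,275,.3,[(80,100),(324,115),(195,19),(210,197),(110,50),(300,165)]),.075,.060,'tin side')
for c,b,n in((T,(310,170,50,45),'top'),(S,(300,200,40,40),'side')):
    x,y,w,h=b;g=c['img'][y:y+h,x:x+w].max(2);m=(g<60).astype('uint8')
    print(n,m.sum());ct=max(cv2.findContours(m,0,2)[0],key=cv2.contourArea);r=cv2.boundingRect(ct);mm=ct.reshape(-1,2).mean(0)
    print(r, (mm+[x,y]).round(1), onplane(c,[mm+[x,y]],.067).round(4))
print('knob top side',onplane(S,[(317.3,208.7)],.082).round(4),'knob top top',onplane(T,[(295+206/5,160+152/5)],.082).round(4))
fit(T,[(217,208),(249,220),(232,207)],.06,.047,'small')
print('jars',onplane(T,[(403,135),(371,105),(273,130)],.095).round(3), onplane(T,[(445,268)],.02).round(3))
```

```text
lid top [ 0.5468 -0.0012] [-1.  -1.   0.4  0.4]
lid side [ 0.5508 -0.005 ] [ 0.8 -1.5  0.4 -1.3  2.1]
tin top [ 0.5474 -0.2817] [ 0.3 -1.7  1.2 -0.9 -2.7]
tin side [ 0.5497 -0.2833] [-0.2 -1.1 -0.  -0.5 -1.4 -0.3]
top 47
(22, 17, 7, 8) [334.9 190.6] [[0.5489 0.0013 0.067 ]]
side 177
(12, 7, 12, 18) [317.6 215.3] [[ 5.511e-01 -3.000e-04  6.700e-02]]
knob top side [[0.5509 0.0032 0.082 ]] knob top top [[ 0.5475 -0.0016  0.082 ]]
small [0.4655 0.2929] [ 7.   5.5 -5.5]
jars [[ 0.7   -0.19   0.095]
 [ 0.787 -0.103  0.095]
 [ 0.717  0.172  0.095]] [[ 0.329 -0.312  0.02 ]]
```

Request:
servo_tool(plan=[{"xyz": [53.4,-52.4,0],"jaw": 0,"twist": [0,0,0]},{"xyz": [53.4,-52.4,0],"jaw": 0,"twist": [0,0,0]},{"xyz": [53.4,-52.4,0],"jaw": 0,"twist": [0,0,0]},{"xyz": [53.4,-52.4,0],"jaw": 0,"twist": [0,0,0]},{"xyz": [53.4,-52.4,0],"jaw": 0,"twist": [0,0,0]},{"xyz": [53.4,-52.4,0],"jaw": 0,"twist": [0,0,0]},{"xyz": [53.4,-52.4,0],"jaw": 0,"twist": [0,0,0]},{"xyz": [53.4,-52.4,0],"jaw": 0,"twist": [0,0,0]},{"xyz": [53.4,-52.4,0],"jaw": 0,"twist": [0,0,0]},{"xyz": [53.4,-52.4,0],"jaw": 0,"twist": [0,0,0]}])

```text
time_s: 1.03
tool_pos: [0.3717, -0.279, 0.4048]
tool_rot: [180.0, 0.0, 13.2]
force: [1.7, 0.3, 0.2]
grip_width: 0.0871
grasp_force: 0.0
```

Request:
servo_tool(plan=[{"xyz": [23.6,-23.0,0],"jaw": 0,"twist": [0,0,0]},{"xyz": [23.6,-23.0,0],"jaw": 0,"twist": [0,0,0]},{"xyz": [23.6,-23.0,0],"jaw": 0,"twist": [0,0,0]},{"xyz": [23.6,-23.0,0],"jaw": 0,"twist": [0,0,0]},{"xyz": [23.6,-23.0,0],"jaw": 0,"twist": [0,0,0]},{"xyz": [23.6,-23.0,0],"jaw": 0,"twist": [0,0,0]},{"xyz": [23.6,-23.0,0],"jaw": 0,"twist": [0,0,0]},{"xyz": [23.6,-23.0,0],"jaw": 0,"twist": [0,0,0]},{"xyz": [23.6,-23.0,5],"jaw": 0,"twist": [0,0,0]},{"xyz": [23.6,-23.0,9],"jaw": 0,"twist": [0,0,0]}])

```text
time_s: 1.87
tool_pos: [0.5505, 0.0003, 0.3229]
tool_rot: [180.0, -0.4, 13.5]
force: [0.8, -0.9, -2.1]
grip_width: 0.087
grasp_force: 0.0
```

Run:
```python
from h import *
S=cam('side','s1.png');o=env.get_obs();print(o['tool_pos'],o['tool_rot'],o['qpos'])
cv2.imwrite('pics/s1c.png',cv2.resize(S['img'][120:280,220:430,::-1],None,fx=3.5,fy=3.5,interpolation=2))
```

```text
[ 0.5458536  -0.00226563  0.3124232 ] [-179.76349999    0.58362189   13.3394559 ] [ 34.57652778  13.81726301 -41.74868741 103.24818424   9.75011795
  67.26847022 -86.8954245 ]
```

View pics/s1c.png

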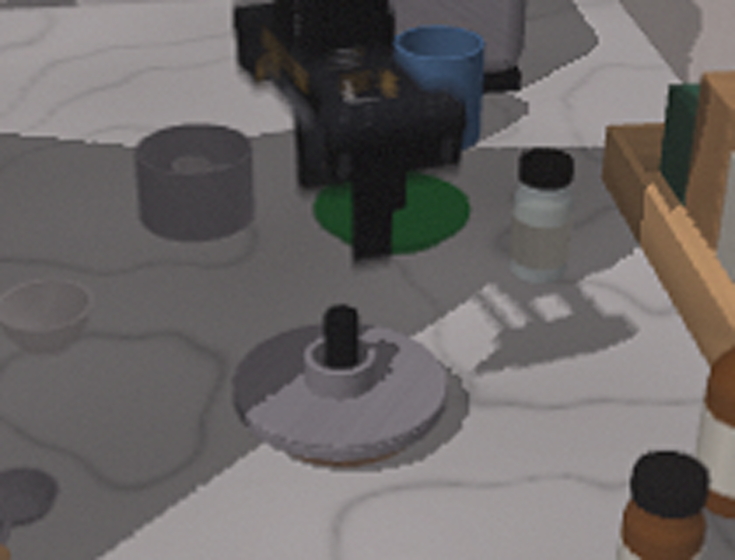

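The fingers hang above and slightly right of the knob in this view, as perspective predicts. I'll check that by projecting the near fingertip, which I read at about image (326,193).

Run:
```python
from h import *
S=cam('side');o=env.get_obs();p=o['tool_pos'];print(p,o['tool_rot'])
y=np.array([.228,-.974,0])
print('near tip outer/inner',proj(S,[p+y*d+[0,0,-.182] for d in(.0585,.0435)]).round(1))
print('knob top at .549,-.001', proj(S,[(.549,-.001,.082)]).round(1), 'seen ~', (220+342/3.5,120+312/3.5))
print('dpx per 1cm x',(proj(S,[(.559,-.001,.082)])-proj(S,[(.549,-.001,.082)])).round(2))
```

```text
[ 0.54567144 -0.00332699  0.31509449] [-179.76021598    0.70075964   13.25655581]
near tip outer/inner [[324.7 203.6]
 [322.2 199.9]]
knob top at .549,-.001 [[316.6 209.8]] seen ~ (317.7142857142857, 209.14285714285714)
dpx per 1cm x [[ 4.56 -0.28]]
```

Request:
servo_tool(plan=[{"xyz": [0,0,2],"jaw": 0,"twist": [0,0,0]},{"xyz": [0,0,4],"jaw": 0,"twist": [0,0,0]},{"xyz": [0,0,4.5],"jaw": 0,"twist": [0,0,0]},{"xyz": [0,0,4.5],"jaw": 0,"twist": [0,0,0]},{"xyz": [0,0,4.5],"jaw": 0,"twist": [0,0,0]},{"xyz": [0,0,4.5],"jaw": 0,"twist": [0,0,0]}])

```text
time_s: 2.47
tool_pos: [0.5493, -0.0035, 0.2784]
tool_rot: [179.9, -0.2, 13.1]
force: [-1.2, 0.1, 0.2]
grip_width: 0.087
grasp_force: 0.0
```

Request:
servo_tool(plan=[{"xyz": [0.1,-0.2,1.5],"jaw": 0,"twist": [0,0,0]},{"xyz": [0.1,-0.2,3],"jaw": 0,"twist": [0,0,0]},{"xyz": [0.1,-0.2,3.6],"jaw": 0,"twist": [0,0,0]},{"xyz": [0.1,-0.2,4.1],"jaw": 0,"twist": [0,0,0]},{"xyz": [0.1,-0.2,4.1],"jaw": 0,"twist": [0,0,0]},{"xyz": [0.1,-0.2,4.1],"jaw": 0,"twist": [0,0,0]}])

```text
time_s: 2.97
tool_pos: [0.5494, -0.0012, 0.2361]
tool_rot: [180.0, -0.0, 13.2]
force: [-0.3, -0.3, 0.7]
grip_width: 0.0868
grasp_force: 0.0
```

Run:
```python
from h import *
S=cam('side','s2.png');o=env.get_obs();print(o['tool_pos'],o['tool_rot'],o['force'])
cv2.imwrite('pics/s2c.png',cv2.resize(S['img'][150:260,250:390,::-1],None,fx=5,fy=5,interpolation=2))
```

```text
[ 0.5494869  -0.00113825  0.23628171] [ 1.79972331e+02 -6.88966698e-02  1.31594001e+01] [-0.16428742 -0.10297449 -0.46774252]
```

View pics/s2c.png

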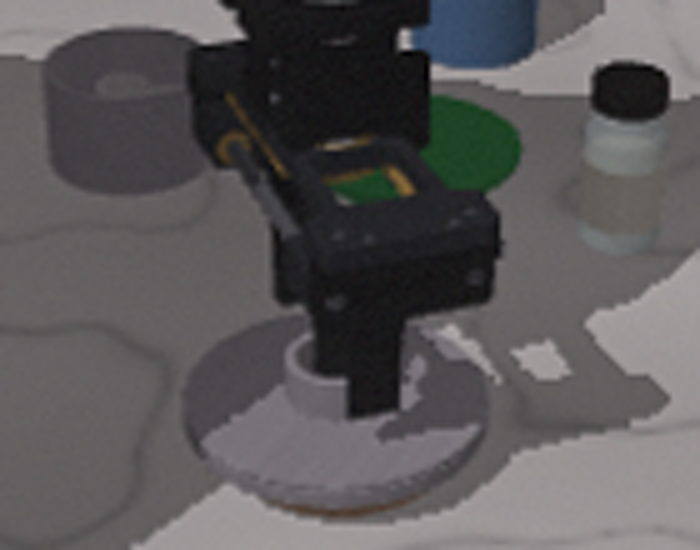

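Request:
servo_tool(newtons=30, plan=[{"xyz": [0,0,-0.1],"jaw": 1,"twist": [0,0,0]},{"xyz": [0,0,-0.1],"jaw": 1,"twist": [0,0,0]},{"xyz": [0,0,-0.1],"jaw": 1,"twist": [0,0,0]},{"xyz": [0,0,-0.1],"jaw": 1,"twist": [0,0,0]},{"xyz": [0,0,-0.1],"jaw": 1,"twist": [0,0,0]},{"xyz": [0,0,-0.1],"jaw": 1,"twist": [0,0,0]},{"xyz": [0,0,-0.1],"jaw": 1,"twist": [0,0,0]},{"xyz": [0,0,-0.1],"jaw": 1,"twist": [0,0,0]}])

```text
time_s: 3.68
tool_pos: [0.5491, -0.0012, 0.2364]
tool_rot: [180.0, 0.0, 13.2]
force: [0.3, 0.6, 0.4]
grip_width: 0.0415
grasp_force: 0.0
```

Request:
servo_tool(plan=[{"xyz": [0,0,0],"jaw": 1,"twist": [0,0,0]},{"xyz": [0,0,0],"jaw": 1,"twist": [0,0,0]},{"xyz": [0,0,0],"jaw": 1,"twist": [0,0,0]},{"xyz": [0,0,0],"jaw": 1,"twist": [0,0,0]},{"xyz": [0,0,0],"jaw": 1,"twist": [0,0,0]},{"xyz": [0,0,0],"jaw": 1,"twist": [0,0,0]}])

```text
time_s: 4.18
tool_pos: [0.549, -0.0009, 0.2364]
tool_rot: [-180.0, 0.0, 13.2]
force: [-0.5, 0.9, 0.2]
grip_width: 0.021
grasp_force: 30.0
```

Request:
servo_tool(plan=[{"xyz": [0,0,-0.5],"jaw": 1,"twist": [0,0,0]},{"xyz": [0,0,-1],"jaw": 1,"twist": [0,0,0]},{"xyz": [0,0,-2],"jaw": 1,"twist": [0,0,0]},{"xyz": [0,0,-4],"jaw": 1,"twist": [0,0,0]},{"xyz": [0,0,-6],"jaw": 1,"twist": [0,0,0]},{"xyz": [0,0,-8],"jaw": 1,"twist": [0,0,0]},{"xyz": [0,0,-10],"jaw": 1,"twist": [0,0,0]},{"xyz": [0,0,-12],"jaw": 1,"twist": [0,0,0]},{"xyz": [0,0,-13],"jaw": 1,"twist": [0,0,0]},{"xyz": [0,0,-13],"jaw": 1,"twist": [0,0,0]}])

```text
time_s: 5.02
tool_pos: [0.5498, -0.0009, 0.3694]
tool_rot: [179.9, -0.3, 13.2]
force: [0.4, 0.2, -3.6]
grip_width: 0.0212
grasp_force: 30.0
```

Request:
servo_tool(plan=[{"xyz": [-0.3,1.2,0],"jaw": 1,"twist": [0,0,0]},{"xyz": [-0.9,3.6,0],"jaw": 1,"twist": [0,0,0]},{"xyz": [-1.7,7.0,0],"jaw": 1,"twist": [0,0,0]},{"xyz": [-2.5,10.5,0],"jaw": 1,"twist": [0,0,0]},{"xyz": [-3.3,14.0,0],"jaw": 1,"twist": [0,0,0]},{"xyz": [-4.2,17.5,0],"jaw": 1,"twist": [0,0,0]},{"xyz": [-5.0,21.0,0],"jaw": 1,"twist": [0,0,0]},{"xyz": [-5.8,24.3,0],"jaw": 1,"twist": [0,0,0]},{"xyz": [-6.3,26.5,0],"jaw": 1,"twist": [0,0,0]},{"xyz": [-6.5,27.4,0],"jaw": 1,"twist": [0,0,0]}])

```text
time_s: 5.85
tool_pos: [0.5458, -0.2893, 0.3636]
tool_rot: [180.0, 0.3, 12.7]
force: [-1.1, -0.1, -3.8]
grip_width: 0.0208
grasp_force: 30.0
```

Request:
servo_tool(plan=[{"xyz": [0,0,0],"jaw": 1,"twist": [0,0,0]},{"xyz": [0,0,0.5],"jaw": 1,"twist": [0,0,0]},{"xyz": [0,0,1.5],"jaw": 1,"twist": [0,0,0]},{"xyz": [0,0,2.2],"jaw": 1,"twist": [0,0,0]},{"xyz": [0,0,2.5],"jaw": 1,"twist": [0,0,0]},{"xyz": [0,0,2.5],"jaw": 1,"twist": [0,0,0]},{"xyz": [0,0,2.5],"jaw": 1,"twist": [0,0,0]},{"xyz": [0,0,2.5],"jaw": 1,"twist": [0,0,0]}])

```text
time_s: 6.52
tool_pos: [0.5484, -0.2824, 0.3418]
tool_rot: [180.0, -0.0, 13.2]
force: [0.6, -0.2, -3.4]
grip_width: 0.021
grasp_force: 30.0
```

Run:
```python
from h import *
S=cam('side','s3.png');T=cam('top','t3.png');o=env.get_obs();print(o['tool_pos'],o['tool_rot'],o['force'])
a=cv2.resize(S['img'][205:365,265:405,::-1],(525,600),interpolation=2)
b=cv2.resize(T['img'][150:230,395:475,::-1],(275,275),interpolation=2);b=np.vstack([b,np.zeros((325,275,3),'uint8')])
cv2.imwrite('pics/s3c.png',np.clip(np.hstack([a,b])*1.4,0,255).astype('uint8'))
```

```text
[ 0.54839659 -0.28263289  0.34196353] [ 1.79954772e+02 -3.49849818e-02  1.31808195e+01] [ 0.30163488  0.60312636 -3.41975188]
```

View pics/s3c.png

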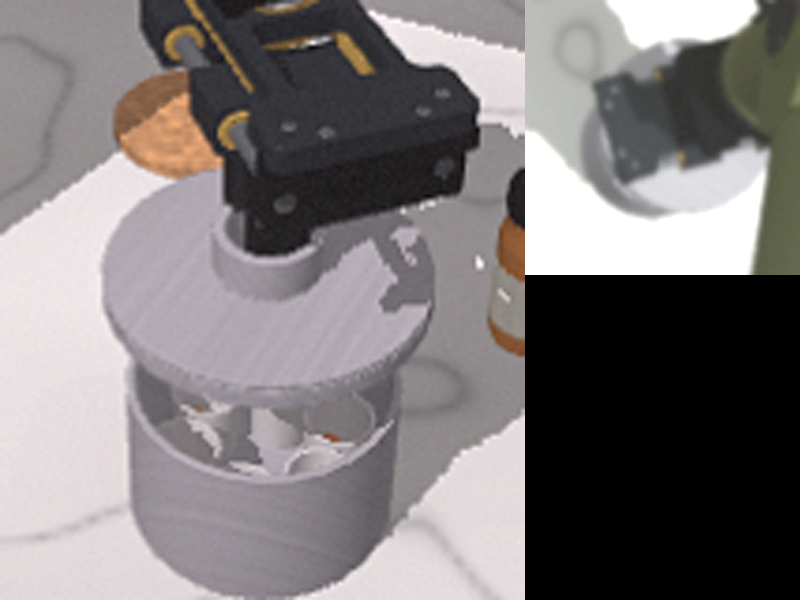

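The lids hang level over the tin, with the plate spanning crop x 103–435 and the tin rim 128–400. I'll measure the offset between them in this view.

Run:
```python
from h import *
from scipy.optimize import least_squares
S=cam('side');k=1/3.75
def fit(pts,z,r,n):
    P=onplane(S,[(265+a*k,205+b*k) for a,b in pts],z)[:,:2]
    s=least_squares(lambda q:np.hypot(*(P-q).T)-r,P.mean(0));print(n,s.x.round(4),(s.fun*1000).round(1))
fit([(103,265),(434,268),(270,383),(170,192),(150,350),(380,355)],.1376,.069,'lid')
fit([(128,375),(400,375),(265,483),(180,460),(350,460)],.075,.060,'tin')
```

```text
lid [ 0.5506 -0.2815] [-0.  -1.7 -1.8 -5.3  0.2 -2.9]
tin [ 0.549  -0.2815] [-1.3 -0.7  0.6  0.1 -0.8]
```

Request:
servo_tool(plan=[{"xyz": [0,0,0.5],"jaw": 1,"twist": [0,0,0]},{"xyz": [0,0,1.5],"jaw": 1,"twist": [0,0,0]},{"xyz": [0,0,2.5],"jaw": 1,"twist": [0,0,0]},{"xyz": [0,0,3.2],"jaw": 1,"twist": [0,0,0]},{"xyz": [0,0,3.7],"jaw": 1,"twist": [0,0,0]},{"xyz": [0,0,4.1],"jaw": 1,"twist": [0,0,0]},{"xyz": [0,0,4.4],"jaw": 1,"twist": [0,0,0]},{"xyz": [0,0,4.6],"jaw": 1,"twist": [0,0,0]},{"xyz": [0,0,4.6],"jaw": 1,"twist": [0,0,0]},{"xyz": [0,0,4.6],"jaw": 1,"twist": [0,0,0]}])

```text
time_s: 7.5
tool_pos: [0.5483, -0.2828, 0.2956]
tool_rot: [180.0, -0.0, 13.2]
force: [0.2, -0.8, -4.1]
grip_width: 0.0209
grasp_force: 30.0
```

Request:
servo_tool(plan=[{"xyz": [0,0,0.2],"jaw": 1,"twist": [0,0,0]},{"xyz": [0,0,0.4],"jaw": 1,"twist": [0,0,0]},{"xyz": [0,0,0.5],"jaw": 1,"twist": [0,0,0]},{"xyz": [0,0,0.6],"jaw": 1,"twist": [0,0,0]},{"xyz": [0,0,0.7],"jaw": 1,"twist": [0,0,0]},{"xyz": [0,0,0.7],"jaw": 1,"twist": [0,0,0]}])

```text
time_s: 8.0
tool_pos: [0.5481, -0.2827, 0.2882]
tool_rot: [-180.0, 0.0, 13.2]
force: [-0.3, 0.6, -2.5]
grip_width: 0.0211
grasp_force: 30.0
```

Contact is close, so I'll go down another 1–2 mm.

Request:
servo_tool(plan=[{"xyz": [0,0,0.05],"jaw": 1,"twist": [0,0,0]},{"xyz": [0,0,0.1],"jaw": 1,"twist": [0,0,0]},{"xyz": [0,0,0.15],"jaw": 1,"twist": [0,0,0]},{"xyz": [0,0,0.15],"jaw": 1,"twist": [0,0,0]},{"xyz": [0,0,0.15],"jaw": 1,"twist": [0,0,0]}])

```text
time_s: 8.42
tool_pos: [0.5482, -0.2827, 0.2874]
tool_rot: [180.0, -0.0, 13.2]
force: [-1.6, 0.7, 0.4]
grip_width: 0.0213
grasp_force: 30.0
```

Request:
servo_tool(plan=[{"xyz": [0,0,0],"jaw": 0,"twist": [0,0,0]},{"xyz": [0,0,0],"jaw": 0,"twist": [0,0,0]},{"xyz": [0,0,0],"jaw": 0,"twist": [0,0,0]},{"xyz": [0,0,0],"jaw": 0,"twist": [0,0,0]},{"xyz": [0,0,0],"jaw": 0,"twist": [0,0,0]},{"xyz": [0,0,0],"jaw": 0,"twist": [0,0,0]},{"xyz": [0,0,0],"jaw": 0,"twist": [0,0,0]},{"xyz": [0,0,0],"jaw": 0,"twist": [0,0,0]},{"xyz": [0,0,0],"jaw": 0,"twist": [0,0,0]},{"xyz": [0,0,0],"jaw": 0,"twist": [0,0,0]}])

```text
time_s: 9.25
tool_pos: [0.5482, -0.2828, 0.2869]
tool_rot: [180.0, 0.0, 13.2]
force: [1.4, 0.4, -0.2]
grip_width: 0.0801
grasp_force: 0.0
```

Request:
servo_tool(plan=[{"xyz": [0,0,0],"jaw": 0,"twist": [0,0,0]},{"xyz": [0,0,0],"jaw": 0,"twist": [0,0,0]},{"xyz": [0,0,0],"jaw": 0,"twist": [0,0,0]},{"xyz": [0,0,0],"jaw": 0,"twist": [0,0,0]},{"xyz": [0,0,0],"jaw": 0,"twist": [0,0,0]},{"xyz": [0,0,0],"jaw": 0,"twist": [0,0,0]},{"xyz": [0,0,0],"jaw": 0,"twist": [0,0,0]}])

```text
time_s: 9.83
tool_pos: [0.5482, -0.2827, 0.2869]
tool_rot: [180.0, 0.0, 13.2]
force: [0.0, 0.6, -0.3]
grip_width: 0.0868
grasp_force: 0.0
```

Run:
```python
from h import *
S=cam('side','s4.png');o=env.get_obs();print(o['tool_pos'],o['tool_rot'],o['force'],o['grip_width'])
cv2.imwrite('pics/s4c.png',np.clip(cv2.resize(S['img'][205:365,265:405,::-1],(525,600),interpolation=2)*1.4,0,255).astype('uint8'))
```

```text
[ 0.54818658 -0.28272659  0.28688347] [1.79997099e+02 4.87296907e-03 1.31692118e+01] [-0.61625164  0.18466199  0.75976743] 0.087029194040959
```

View pics/s4c.png

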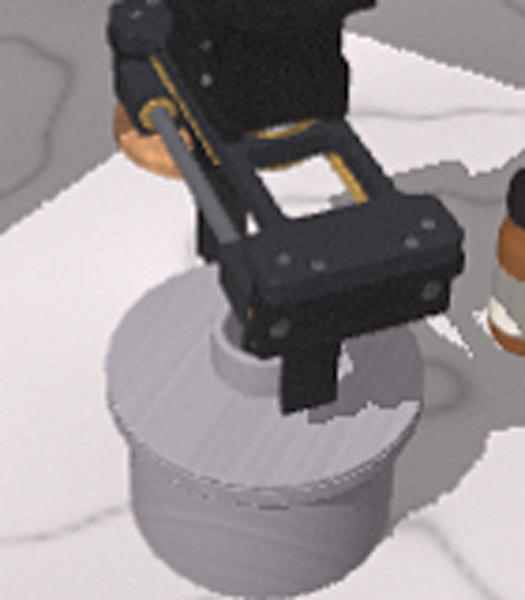

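The lids sit flush and level on the tin rim, and both fingers are clear of the collar (near fingertip at crop (308,410)). Next I'll lower to the collar.

Request:
servo_tool(plan=[{"xyz": [0,0,0.4],"jaw": 0,"twist": [0,0,0]},{"xyz": [0,0,0.9],"jaw": 0,"twist": [0,0,0]},{"xyz": [0,0,1.3],"jaw": 0,"twist": [0,0,0]},{"xyz": [0,0,1.6],"jaw": 0,"twist": [0,0,0]},{"xyz": [0,0,1.8],"jaw": 0,"twist": [0,0,0]},{"xyz": [0,0,1.8],"jaw": 0,"twist": [0,0,0]},{"xyz": [0,0,1.8],"jaw": 0,"twist": [0,0,0]}])

```text
time_s: 10.47
tool_pos: [0.5482, -0.2827, 0.2687]
tool_rot: [-180.0, 0.0, 13.2]
force: [-0.1, -0.5, -0.1]
grip_width: 0.087
grasp_force: 0.0
```

Request:
servo_tool(newtons=20, plan=[{"xyz": [0,0,0],"jaw": 1,"twist": [0,0,0]},{"xyz": [0,0,0],"jaw": 1,"twist": [0,0,0]},{"xyz": [0,0,0],"jaw": 1,"twist": [0,0,0]},{"xyz": [0,0,0],"jaw": 1,"twist": [0,0,0]},{"xyz": [0,0,0],"jaw": 1,"twist": [0,0,0]},{"xyz": [0,0,0],"jaw": 1,"twist": [0,0,0]},{"xyz": [0,0,0],"jaw": 1,"twist": [0,0,0]},{"xyz": [0,0,0],"jaw": 1,"twist": [0,0,0]},{"xyz": [0,0,0],"jaw": 1,"twist": [0,0,0]},{"xyz": [0,0,0],"jaw": 1,"twist": [0,0,0]}])

```text
time_s: 11.3
tool_pos: [0.5482, -0.2827, 0.2689]
tool_rot: [180.0, -0.0, 13.2]
force: [0.1, 0.5, -0.8]
grip_width: 0.0454
grasp_force: 20.0
```

Request:
servo_tool(newtons=30, plan=[{"xyz": [0,0,0],"jaw": 1,"twist": [0,0,0]},{"xyz": [0,0,0],"jaw": 1,"twist": [0,0,0]},{"xyz": [0,0,-0.2],"jaw": 1,"twist": [0,0,0]},{"xyz": [0,0,-0.5],"jaw": 1,"twist": [0,0,0]},{"xyz": [0,0,-0.9],"jaw": 1,"twist": [0,0,0]},{"xyz": [0,0,-1.4],"jaw": 1,"twist": [0,0,0]},{"xyz": [0,0,-2.0],"jaw": 1,"twist": [0,0,0]},{"xyz": [0,0,-2.5],"jaw": 1,"twist": [0,0,0]},{"xyz": [0,0,-3.0],"jaw": 1,"twist": [0,0,0]},{"xyz": [0,0,-3.0],"jaw": 1,"twist": [0,0,0]}])

```text
time_s: 12.13
tool_pos: [0.5487, -0.2829, 0.3005]
tool_rot: [179.9, -0.1, 13.2]
force: [0.3, -0.0, -1.0]
grip_width: 0.0447
grasp_force: 30.0
```

Request:
servo_tool(plan=[{"xyz": [0,0,-0.4],"jaw": 1,"twist": [0,0,0]},{"xyz": [0,0,-1.2],"jaw": 1,"twist": [0,0,0]},{"xyz": [0,0,-2.2],"jaw": 1,"twist": [0,0,0]},{"xyz": [0,0,-3.2],"jaw": 1,"twist": [0,0,0]},{"xyz": [0,0,-4.2],"jaw": 1,"twist": [0,0,0]},{"xyz": [0,0,-5.2],"jaw": 1,"twist": [0,0,0]},{"xyz": [0,0,-6.2],"jaw": 1,"twist": [0,0,0]},{"xyz": [0,0,-6.8],"jaw": 1,"twist": [0,0,0]},{"xyz": [0,0,-7],"jaw": 1,"twist": [0,0,0]},{"xyz": [0,0,-7],"jaw": 1,"twist": [0,0,0]}])

```text
time_s: 12.97
tool_pos: [0.5483, -0.2828, 0.3697]
tool_rot: [179.9, -0.0, 13.2]
force: [-0.0, 0.3, -1.1]
grip_width: 0.0452
grasp_force: 30.0
```

Request:
servo_tool(plan=[{"xyz": [0,0,0],"jaw": 1,"twist": [0,0,0]},{"xyz": [0,0,0],"jaw": 1,"twist": [0,0,0]},{"xyz": [0,0,0],"jaw": 1,"twist": [0,0,0]},{"xyz": [0,0,0],"jaw": 1,"twist": [0,0,0]},{"xyz": [0,0,0],"jaw": 1,"twist": [0,0,0]},{"xyz": [0,0,0],"jaw": 1,"twist": [0,0,0]},{"xyz": [0,0,0],"jaw": 1,"twist": [0,0,0]},{"xyz": [0,0,0],"jaw": 1,"twist": [0,0,0]},{"xyz": [0,0,0],"jaw": 1,"twist": [0,0,0]},{"xyz": [0,0,0],"jaw": 1,"twist": [0,0,0]}])

```text
time_s: 13.8
tool_pos: [0.5482, -0.2827, 0.3689]
tool_rot: [180.0, 0.0, 13.2]
force: [0.1, -0.3, -1.6]
grip_width: 0.0447
grasp_force: 30.0
```

Run:
```python
from h import *
S=cam('side','s5.png');o=env.get_obs();print(o['tool_pos'],o['tool_rot'],o['force'],o['grip_width'],o['grasp_force'])
cv2.imwrite('pics/s5c.png',np.clip(cv2.resize(S['img'][165:365,250:425,::-1],(525,600),interpolation=2)*1.4,0,255).astype('uint8'))
```

```text
[ 0.54819259 -0.28272975  0.3689562 ] [ 1.79992627e+02 -1.92023587e-03  1.31690999e+01] [ 0.46995913  0.71145249 -1.39847531] 0.044676917780112624 29.999751644209027
```

View pics/s5c.png

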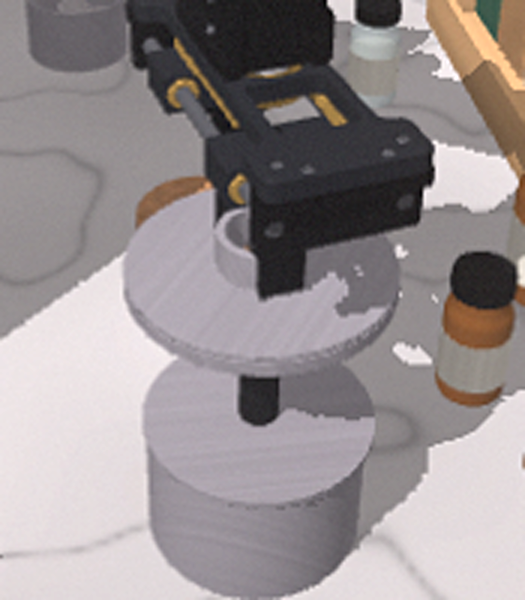

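The outer lid is held level about 10 cm up, around crop (262,265), and the inner lid sits flush on the tin with its knob at (260,400). I'm handing in.

```bash
python3 -c "
from cell import env
print(env.sign_off())"
```

```text
the job is handed in; nothing more can be done
None
```

The job is handed in: the inner lid looks fully home on the wide tin, and the outer lid is held level and steady by its collar about 10 cm above it; nothing else was knowingly touched, but sign-off gave no pass/fail result.

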